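Fish the kitchen timer out from under the bench shelf with a rake

ROBOT

A 6-joint arm with a two-finger parallel gripper is mounted at the origin on a cart in front of the work surface, level with it; the furniture and walls round the work are solid. World frame = base frame: x ahead of the robot, y to its left, z up, the work surface at z = 0. Lengths are in m, angles in degrees, forces in N, time in s.
With the tool pointing down it reaches from about 0.375 to 0.9 m from the base axis. Payload 3.1 kg.
Tool frame: the origin (TCP) lies between the finger pads; the fingertips stand 11 mm ahead of it and the grasp point (between the pads) lies 8 mm behind it; z points along the fingers, y is the line along which they close (so a half turn about z gives the same grasp; the last joint's range is limited). The gripper opens to 87 mm and grips with 3 to 60 N. Pads are 19 mm wide; open, the fingers measure 117 mm over their backs; the gripper's body (75 mm by 190 mm) begins 51 mm behind the grasp point.
Start: joints at [53.256, 30.224, 82.088, -0, 67.689, -10.227], TCP at [0.279, 0.559, 0.234] pointing down, gripper open.
Joint ranges: [-176.69, 176.69], [-43.24, 126.21], [12.49, 139.97], [-82, 262], [0, 151.66], [-163.58, 163.58]. Speed limits (degrees/s): [159.86, 159.86, 180, 180, 180, 180].

INTERFACE

Orientations are given as a 3x3 rotation matrix whose columns are the frame's x, y, z axes.
In Python, from rig import bot, viewer, workorder, nets gives the robot as it stands. The module is installed in compiled form; this text tells all that it offers.
- The arm moves only by the tool move_arm, never from a script. Its argument "increments" is a list of rows, each a list of 7 numbers: the shift along the tool's x, y, z normalised to -1 to 1, where 1 is 0.3 m, then the turn, a rotation vector about the tool's x, y, z normalised to -1 to 1, where 1 is pi rad, then the opening, from 0 (shut) to 1 (fully open). In form: [[tx, ty, tz, wx, wy, wz, grip], ...]. A call has 1 to 10 rows; each row is the pose to reach, as a shift and turn from the pose commanded when the call began, along the tool's axes at that moment, turning the shorter way round; what a row does not reach only later rows make up. A row lasts 1/12 s, in which the tool goes at most 41.7 mm and 7.16 degrees, less where a joint would pass 70% of its speed; a pose out of reach is approached as far as the arm can. A call with a number of a shift or a turn outside -1 to 1 is refused whole. A call with a gripper value outside its range is refused whole. The fingers move at their own pace and stop on an object; the grip force is fixed at half the most. Time passes only in rows, so rows that repeat a pose let the fingers close. It gives the time, the measured TCP pose, the force, the opening and the grip force at its end, in the units of the state.
- bot.read_state(): the state, without advancing time (a new reading comes with each control period).
- viewer.capture(name): name is "side" or "top"; returns a dict with "image" (400x640x3 uint8, blue, green, red), "K" (3x3 intrinsics, pixels), "eye" and "orientation" of the camera in the world. Camera axes: x right, y up, looking along -z (the intrinsics and any distortion apply to the point x, -y, -z); pixel columns grow to the right and rows downward; lengths in m; the calibration is good to about 2 mm. A picture is of the moment at which its call begins. There is no depth.
- workorder.hand_in(): hands the job in; it is judged then, once.
Trained networks look in the newest picture that a camera, given by its name, has taken for a name from the list of things; names that differ only in an ending like _2 or _b are one class to them, and where a whole thing is asked for, a point or a joint stands for the part that bears it (a point fixed in the world has none). Each returns a list of dicts, best first, with "conf" (0 to 1); they miss things now and then, are a little off and sometimes report something else, mostly with a low value. They report only what shows in the picture. A call takes as long as a camera call. They do not tell look-alikes from the thing itself.
- nets.find_in(camera, thing): "location" ([column, row] in pixels, amid what is visible of it).
The state is a dict: "time_s": time; "joint_positions": joint angles; "qvel": joint speeds; "tau": joint torques, N m; "position": TCP position; "tcp_rot": TCP orientation; "force": force on the tool from outside, world axes, zero at the start; "moment": the same for the moment, N m; "opening": opening from 0.0 (shut) to 1.0 (fully open); "grasp_force": force on a finger pad.
Only numpy, scipy, OpenCV 4.12 (cv2) and the standard library are available. Lean on these libraries where they do the work, as an engineer would, in place of code of your own. Each camera call takes 0.05 s, during which the arm holds its last target. There are 200 camera calls.

TASK

The red-and-white kitchen timer has slid deep into the narrow gap under the little wire shelf. Take the bent rake by its orange handle, reach in through the open right end over the top of the timer, lower the rake's foot behind it and draw it out, upright, along the side of the white carton, until the whole timer stands clear of the shelf and close beside the carton. Then set the rake back down on its own feet on the open worktop, out of the gap and clear of the timer, leaving the other things where they stand.

Things in the scene. Friction and masses are not known exactly. Their poses are not given: they have to be found in the camera images.
- timer_mid (a point): centre of the kitchen timer, half-way up (29 mm above its underside): red round base 62 mm across and 28 mm high, white dial above it, narrowing to a 24 mm knob whose top is 58 mm above the underside. Loose, about 0.11 kg, slides flat on its base. It starts upright in the gap, its centre 100 to 130 mm in from the open end.
- timer: the timer as a whole; origin at the centre of its underside
- rake_grip (a point): centre of the rake's orange handle: a bar 70 mm long, 14 mm thick (along x) and 22 mm deep, along (0, -0.643, 0.766) of the rake's axes, so 40 degrees from vertical, rising away from the foot. Grip it across its 14 mm faces, fingers parallel to the bar. 104 mm above the worktop as it stands; the foot lies 200 mm off along +y. Site axes as the rake's.
- rake: the rake, one stiff 8 mm steel rod, 0.12 kg, standing on its feet. Origin on the worktop under the middle of its foot; z up, +y from handle to foot, x across. Shaft level, centre 68 mm above the soles, from y = -170 mm to straight above the foot, then an upright drop to the foot. Two splayed wire legs, 56 mm across at the soles, at y = -166 mm.
- rake_foot (a point): middle of the rake's foot, 4 mm above the soles: an 8 mm bar, 48 mm wide along x, slightly curved, its hollow towards the handle (ends 10 mm nearer the handle). When the hollow bears on the timer, this point is about 35 mm from the timer's axis. Site axes as the rake's.
- bench_shelf: small wire bench shelf, fixed. Origin on the worktop in the middle of its open right end; +y runs into the gap, +x away from the robot. Gap 80 mm wide (x -40 to +40 mm), far end shut by a panel at y = +220 mm, back side by a panel at x = +40 mm. Wire top over y = 0 to 228 mm: underside 163 mm, upper side 173 mm above the worktop; legs at its corners, x = +-46 mm.
- stick_carton: white carton, 62 mm high, fixed to the shelf. Its side carries on the line of the shelf's back panel: it lies at x = +40 mm in the shelf's axes, from y = 0 to y = -165 mm. Origin at the centre of its underside.
- steel_pan: steel food pan, 132 x 176 mm, 58 mm high, fixed to the shelf on the robot's side of the gap: its rim lies at x = -43 mm and from y = +22 to +198 mm in the shelf's axes. Origin at the centre of its underside.
- sauce_bottle_red: red sauce bottle, 57 mm across, fixed upright on top of the shelf just inside the open end (nearest side 14 mm in); its top is 368 mm above the worktop. Origin at the centre of its underside.
- sanitizer: sanitizer pump bottle, 72 x 73 x 216 mm, loose bystander; origin at the centre of its underside
- tape_roll: roll of tape lying flat, 98 x 96 x 25 mm, loose bystander; origin at the centre of its underside
- sauce_bottle_yellow: yellow squeeze bottle, 57 mm across, 195 mm high, loose bystander; origin at the centre of its underside
Things that resemble listed ones, but are neither listed nor needed, are in the scene too. What is shaped like the timer but green or purple is not meant.

How it is judged:
By the outcome, as a careful person would: the job done as asked, in the order asked, and still so for the second after the job is handed in, with the robot touching nothing.
It also fails if it takes over 58 s, if anything falls off the work surface, if the arm or the gripper's body presses on something with over 40 N, if the wrist force passes 120 N, or if a joint passes its speed limit or range.

## Working session

There is one attempt and no reset: what is moved stays moved. The work goes in short steps, Python scripts to look and compute and a tool call to move; the robot and the scene stay as the last step left them, time stands still between calls to the robot, and variables do not carry over. Pictures are saved under pics/ and viewed, at most 10 in all, crops included, and the job is handed in when it is done.

Besides the shell and the picture viewer there is one more tool, called after "Call:" as name(argument=value, ...) on one line, values as JSON. move_arm: Moves the arm, as the interface text tells. Its arguments: {"type":"object","properties":{"increments":{"type":"array"}},"required":["increments"]}

```bash
mkdir -p pics
cat > h.py <<'E'
import numpy as np, cv2
from rig import bot, viewer, workorder, nets
def cap(n,save=None):
    d=viewer.capture(n)
    if save: cv2.imwrite('pics/'+save,d['image'])
    return d
def ray(d,px):
    K=np.array(d['K']);p=np.linalg.inv(K)@[px[0],px[1],1]
    v=np.array(d['orientation'])@np.array([p[0],-p[1],-p[2]])
    return np.array(d['eye']),v
def onz(d,px,z):
    e,v=ray(d,px); return e+v*(z-e[2])/v[2]
def proj(d,P):
    c=np.array(d['orientation']).T@(np.array(P)-np.array(d['eye']))
    q=np.array(d['K'])@np.array([c[0],-c[1],-c[2]]); return q[:2]/q[2]
E
python3 - <<'E'
from h import *
np.set_printoptions(precision=3,suppress=True)
for c in('side','top'):
    d=cap(c,c+'0.png'); print(c,d['eye'],{k:v for k,v in d.items() if k not in('image','eye')})
    for t in['timer','rake_grip','rake_foot','rake','bench_shelf','stick_carton','steel_pan','sauce_bottle_red','sanitizer','tape_roll','sauce_bottle_yellow']:
        print(t,[(np.round(r['location']).tolist(),round(r['conf'],2)) for r in nets.find_in(c,t)[:4]])
print(bot.read_state())
E
```

```text
side [ 0.339 -0.836  1.165] {'K': array([[430.182,   0.   , 318.99 ],
       [  0.   , 430.182, 197.941],
       [  0.   ,   0.   ,   1.   ]]), 'orientation': array([[ 0.971,  0.179, -0.156],
       [-0.237,  0.755, -0.611],
       [ 0.008,  0.63 ,  0.776]])}
timer [([338.0, 294.0], 0.93), ([268.0, 234.0], 0.7), ([286.0, 186.0], 0.69)]
rake_grip [([299.0, 287.0], 0.63)]
rake_foot [([298.0, 286.0], 0.68)]
rake [([292.0, 151.0], 0.66), ([300.0, 285.0], 0.65), ([371.0, 338.0], 0.51)]
bench_shelf [([284.0, 189.0], 0.72), ([312.0, 109.0], 0.43)]
stick_carton [([332.0, 219.0], 0.7)]
steel_pan [([256.0, 184.0], 0.81)]
sauce_bottle_red [([288.0, 153.0], 0.69)]
sanitizer [([408.0, 281.0], 0.72)]
tape_roll []
sauce_bottle_yellow [([310.0, 107.0], 0.87)]
top [ 0.464 -0.016  1.595] {'K': array([[484.898,   0.   , 317.903],
       [  0.   , 484.898, 197.92 ],
       [  0.   ,   0.   ,   1.   ]]), 'orientation': array([[-0.014,  0.997, -0.074],
       [-1.   , -0.015, -0.005],
       [-0.006,  0.074,  0.997]])}
timer [([215.0, 228.0], 0.81), ([179.0, 229.0], 0.81), ([406.0, 210.0], 0.78), ([263.0,
[... 301 characters left out ...]
ce_bottle_red [([280.0, 224.0], 0.93), ([263.0, 225.0], 0.23)]
sanitizer [([262.0, 226.0], 0.48)]
tape_roll [([452.0, 181.0], 0.68)]
sauce_bottle_yellow [([176.0, 185.0], 0.75)]
{'time_s': 1.2, 'joint_positions': array([ 53.257,  30.222,  82.087,  -0.001,  67.688, -10.227]), 'qvel': array([ 0.005, -0.002, -0.071, -0.092,  0.081,  0.009]), 'tau': array([ -0.002, -44.003, -17.698,   0.063,   0.05 ,   0.   ]), 'position': array([0.279, 0.559, 0.234]), 'tcp_rot': array([[-0.895,  0.446,  0.   ],
       [ 0.446,  0.895,  0.   ],
       [-0.   ,  0.   , -1.   ]]), 'force': array([-0.04 ,  0.206,  0.246]), 'moment': array([-0.017, -0.022, -0.005]), 'grasp_force': 0.0, 'opening': 1.0010678421108736}
```

View pics/side0.png

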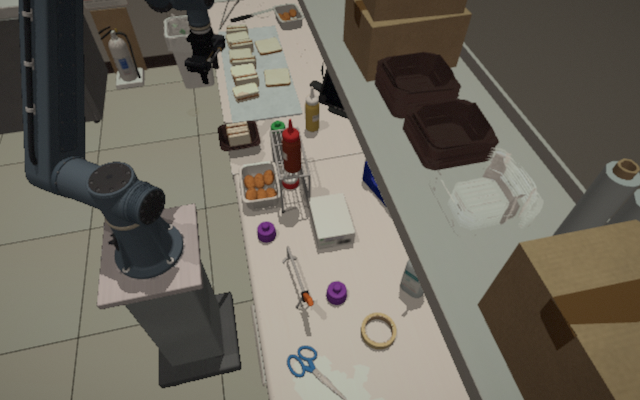

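View pics/top0.png

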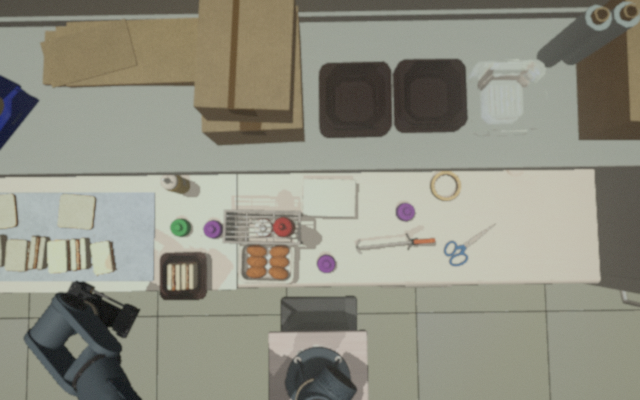

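The side view shows the shelf around (290,190), the rake from (290,250) to the orange handle (307,298), and purple decoys at (267,232) and (337,293). In the top view the shelf is at (262,227), the white timer top at about (262,228) under the wires, and the rake from foot (362,245) to handle (424,241). I'll zoom in.

Run:
```python
import cv2
a=cv2.imread('pics/top0.png')[165:295,215:445]; cv2.imwrite('pics/c1.png',cv2.resize(a,None,fx=3.45,fy=3.45,interpolation=cv2.INTER_CUBIC))
a=cv2.imread('pics/side0.png')[110:320,230:440]; cv2.imwrite('pics/c2.png',cv2.resize(a,None,fx=2.85,fy=2.85,interpolation=cv2.INTER_CUBIC))
```

```text
(no output)
```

View pics/c1.png

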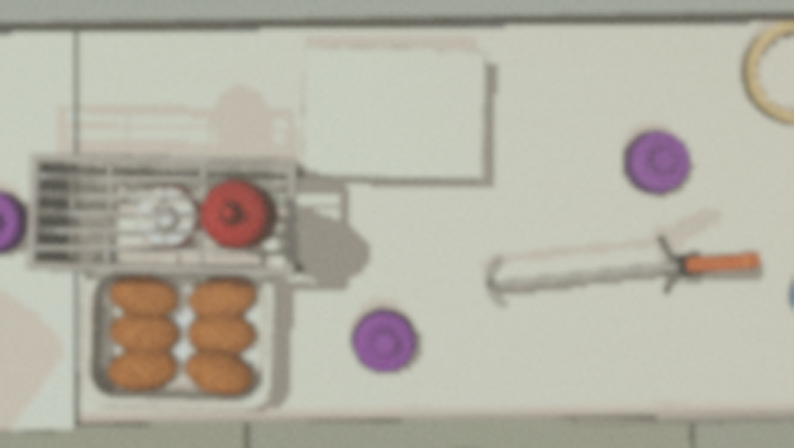

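View pics/c2.png

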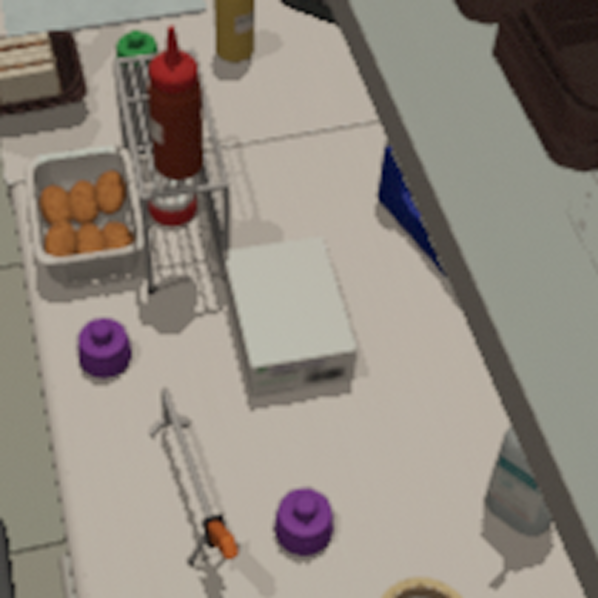

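The crops show the timer's knob at c1 (167,218), seen through the wires. They also show the carton edge from (303,172) to (490,182), the rake foot at (495,280), and the handle from (690,265) to (757,261).

```bash
cat >> h.py <<'E'
def cal(n):
    return cap(n)
E
python3 - <<'E'
from h import *
np.set_printoptions(precision=4,suppress=True)
d=cap('top')
T=lambda u,v:(215+(u+.5)/3.45-.5,165+(v+.5)/3.45-.5)
P={'shRT':(297,165,.173),'shRB':(293,275,.173),'shLT':(35,157,.173),'shLB':(30,268,.173),
'caLT':(305,45,.062),'caRT':(486,52,.062),'caRB':(490,182,.062),'caLB':(303,172,.062),
'knob':(167,218,.058),'drop':(492,276,.068),'shaftR':(670,266,.068),'h0':(690,265,.077),'h1':(757,261,.131),'hmid':(724,263,.104),
'legU':(663,240,.002),'legD':(668,290,.002),'footD':(505,303,.004),'footU':(493,260,.004),'bot':(233,213,.368),'purp':(385,340,.029),'purp2':(658,161,.029)}
for k,(u,v,z) in P.items(): print(k,onz(d,T(u,v),z))
s=cap('side');S=lambda u,v:(230+(u+.5)/2.85-.5,110+(v+.5)/2.85-.5)
for k,(u,v,z) in {'drop':(165,395,.068),'h1':(230,553,.131),'h0':(210,522,.077),'shFR':(225,185,.173),'shNR':(140,195,.173),'shFL':(180,55,.173),'shNL':(120,60,.173),'caNR':(248,358,.062),'caNL':(228,250,.062),'caNRbot':(250,400,0),'timerbasebot':(172,225,0)}.items(): print('s',k,onz(s,S(u,v),z))
E
```

```text
shRT [0.5283 0.0418 0.173 ]
shRB [0.4351 0.0463 0.173 ]
shLT [0.5384 0.265  0.173 ]
shLB [0.4442 0.2692 0.173 ]
caLT [0.6439 0.0377 0.062 ]
caRT [ 0.6349 -0.129   0.062 ]
caRB [ 0.5151 -0.1303  0.062 ]
caLB [0.5268 0.0409 0.062 ]
knob [0.4865 0.1664 0.058 ]
drop [ 0.4295 -0.1299  0.068 ]
shaftR [ 0.4363 -0.2917  0.068 ]
h0 [ 0.4371 -0.3082  0.077 ]
h1 [ 0.4407 -0.3561  0.131 ]
hmid [ 0.4389 -0.3331  0.104 ]
legU [ 0.4597 -0.2977  0.002 ]
legD [ 0.4125 -0.3011  0.002 ]
footD [ 0.4025 -0.1465  0.004 ]
footU [ 0.4431 -0.136   0.004 ]
bot [0.485  0.0812 0.368 ]
purp [ 0.3708 -0.0322  0.029 ]
purp2 [ 0.5336 -0.2903  0.029 ]
s drop [ 0.4208 -0.1401  0.068 ]
s h1 [ 0.4409 -0.359   0.131 ]
s h0 [ 0.4346 -0.2982  0.077 ]
s shFR [0.5283 0.0424 0.173 ]
s shNR [0.4356 0.0494 0.173 ]
s shFL [0.5226 0.2593 0.173 ]
s shNL [0.4512 0.2669 0.173 ]
s caNR [ 0.5176 -0.1109  0.062 ]
s caNL [0.5303 0.0409 0.062 ]
s caNRbot [ 0.5167 -0.1254  0.    ]
s timerbasebot [0.4823 0.1455 0.    ]
```

```bash
cat >> h.py <<'E'
from scipy.spatial.transform import Rotation as Ro
def toolR(yaw,tilt):
    # tool with y along rake x; tilt from vertical (40 = along handle); yaw of rake about z
    b=Ro.from_matrix(np.array([[0,1,0],[1,0,0],[0,0,-1.]]))
    return (Ro.from_euler('z',yaw,degrees=True)*Ro.from_euler('x',tilt,degrees=True)*b).as_matrix()
def inc(p,R,p0=None,R0=None):
    s=bot.read_state(); p0=s['position'] if p0 is None else np.array(p0); R0=np.array(s['tcp_rot'] if R0 is None else R0)
    t=R0.T@(np.array(p)-p0)/.3; w=Ro.from_matrix(R0.T@R).as_rotvec()/np.pi
    return np.round(np.r_[t,w],3).tolist()
E
python3 - <<'E'
from h import *
print(toolR(0,40))
p1=[.42,.27,.45];R1=toolR(0,0)
print(inc(p1,R1)); p2=[.45,0.0,.45]
print(inc(p2,R1,p1,R1))
p3=[.45,-.3,.42]; R3=toolR(4,40)
print(inc(p3,R3,p2,R1))
E
```

```text
[[ 0.          1.          0.        ]
 [ 0.76604444  0.          0.64278761]
 [ 0.64278761  0.         -0.76604444]]
[-0.851, -0.653, -0.721, 0.0, 0.0, 0.353]
[-0.9, 0.1, 0.0, 0.0, 0.0, 0.0]
[-1.0, 0.0, 0.1, 0.008, 0.222, -0.021]
```

Call:
move_arm(increments=[[-0.2,-0.1,-0.72,0,0,0.05,1],[-0.85,-0.65,-0.72,0,0,0.353,1],[-0.85,-0.65,-0.72,0,0,0.353,1],[-0.85,-0.65,-0.72,0,0,0.353,1],[-0.85,-0.65,-0.72,0,0,0.353,1],[-0.85,-0.65,-0.72,0,0,0.353,1],[-0.85,-0.65,-0.72,0,0,0.353,1],[-0.85,-0.65,-0.72,0,0,0.353,1],[-0.85,-0.65,-0.72,0,0,0.353,1],[-0.85,-0.65,-0.72,0,0,0.353,1]])

```text
time_s: 2.13
position: [0.4221, 0.2681, 0.4524]
tcp_rot: [[0.008, 1.0, 0.005], [1.0, -0.008, 0.0], [0.0, 0.005, -1.0]]
force: [0.3, 0.3, 0.0]
opening: 0.998
grasp_force: 0.0
```

Call:
move_arm(increments=[[-0.9,0.1,0,0,0,0,1],[-0.9,0.1,0,0,0,0,1],[-0.9,0.1,0,0,0,0,1],[-0.9,0.1,0,0,0,0,1],[-0.9,0.1,0,0,0,0,1],[-0.9,0.1,0,0,0,0,1],[-0.9,0.1,0,0,0,0,1]])

```text
time_s: 2.72
position: [0.4499, -0.003, 0.4497]
tcp_rot: [[0.004, 1.0, 0.001], [1.0, -0.004, -0.002], [-0.002, 0.001, -1.0]]
force: [0.5, 0.5, 0.2]
opening: 1.002
grasp_force: 0.0
```

Call:
move_arm(increments=[[-1,0,0.1,0.008,0.222,-0.02,1],[-1,0,0.1,0.008,0.222,-0.02,1],[-1,0,0.1,0.008,0.222,-0.02,1],[-1,0,0.1,0.008,0.222,-0.02,1],[-1,0,0.1,0.008,0.222,-0.02,1],[-1,0,0.1,0.008,0.222,-0.02,1],[-1,0,0.1,0.008,0.222,-0.02,1],[-1,0,0.1,0.008,0.222,-0.02,1],[-1,0,0.1,0.008,0.222,-0.02,1]])

```text
time_s: 3.47
position: [0.4492, -0.3028, 0.4174]
tcp_rot: [[-0.044, 0.998, -0.042], [0.764, 0.061, 0.642], [0.644, -0.004, -0.765]]
force: [-0.2, 0.7, 0.4]
opening: 1.002
grasp_force: 0.0
```

Run:
```python
from h import *
s=bot.read_state();print(s['joint_positions'],s['position'])
R=toolR(4,40); a=R[:,2]; g=np.array([.439,-.3325,.104])
print(inc(g+.008*a-.09*a,R)); 
d=cap('side','s1.png')
a=d['image'][230:330,240:400]; cv2.imwrite('pics/s1c.png',cv2.resize(a,None,fx=5,fy=5,interpolation=cv2.INTER_CUBIC))
for t in['rake_grip','rake_foot','timer']:
  for c in('side','top'):
    if c=='top' and t=='rake_grip': dt=cap('top')
    print(t,c,[(np.round(r['location'],1).tolist(),round(r['conf'],2)) for r in nets.find_in(c,t)[:4]])
print(proj(d,g))
```

```text
[-56.30101403  28.92256112  65.82208237  21.68263982 119.48337727
 -54.78203141] [ 0.44919809 -0.30281735  0.41736439]
[-0.746, -0.035, 0.464, 0.001, -0.0, -0.003]
rake_grip side [([300.5, 289.2], 0.72)]
rake_grip top [([410.2, 242.6], 0.84)]
rake_foot side [([301.1, 289.5], 0.65), ([301.9, 177.4], 0.48)]
rake_foot top [([408.1, 244.0], 0.67)]
timer side [([336.7, 292.9], 0.69), ([276.5, 124.0], 0.65), ([263.3, 234.2], 0.64)]
timer top [([404.4, 207.7], 0.78), ([263.3, 227.0], 0.72), ([215.7, 225.8], 0.62), ([326.9, 264.0], 0.54)]
[307.53348338 299.30175536]
```

View pics/s1c.png

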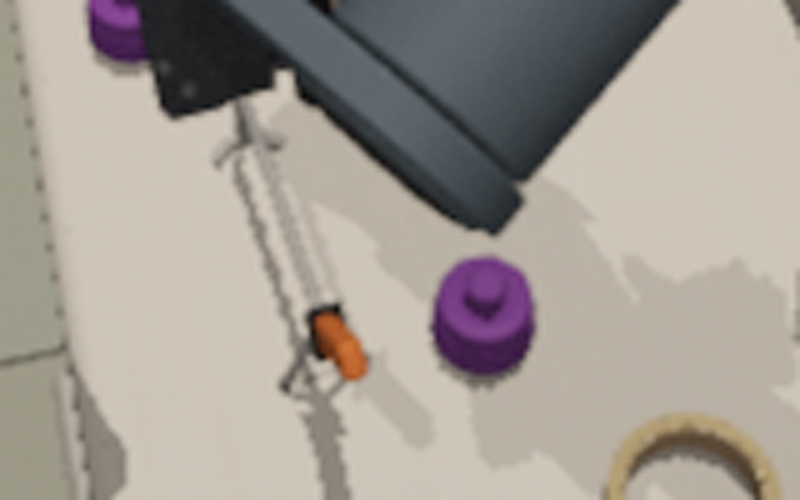

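The handle is centred at about pixel (308,299), which matches my estimate projected at (307.5,299.3). I'll approach along the bar.

Call:
move_arm(increments=[[-0.746,-0.035,0.1,0,0,-0.003,1],[-0.746,-0.035,0.2,0,0,-0.003,1],[-0.746,-0.035,0.464,0,0,-0.003,1],[-0.746,-0.035,0.464,0,0,-0.003,1],[-0.746,-0.035,0.464,0,0,-0.003,1],[-0.746,-0.035,0.464,0,0,-0.003,1],[-0.746,-0.035,0.464,0,0,-0.003,1],[-0.746,-0.035,0.464,0,0,-0.003,1]])

```text
time_s: 4.53
position: [0.4425, -0.3795, 0.1645]
tcp_rot: [[-0.055, 0.997, -0.048], [0.759, 0.073, 0.647], [0.648, -0.001, -0.761]]
force: [-0.4, 1.3, -0.6]
opening: 0.999
grasp_force: 0.0
```

Run:
```python
from h import *
s=bot.read_state();print(s['joint_positions'],s['position'])
R=toolR(4,40); a=R[:,2]; g=np.array([.439,-.3325,.104])
print(inc(g+.008*a,R)); 
d=cap('top','t1.png')
a=d['image'][180:300,320:480]; cv2.imwrite('pics/t1c.png',cv2.resize(a,None,fx=5,fy=5,interpolation=cv2.INTER_CUBIC))
```

```text
[-60.0471266   47.09147523  71.15029696  16.55310844  98.8807096
 -67.14515674] [ 0.44247331 -0.3795154   0.1644944 ]
[-0.011, 0.0, 0.282, -0.001, -0.002, 0.0]
```

View pics/t1c.png

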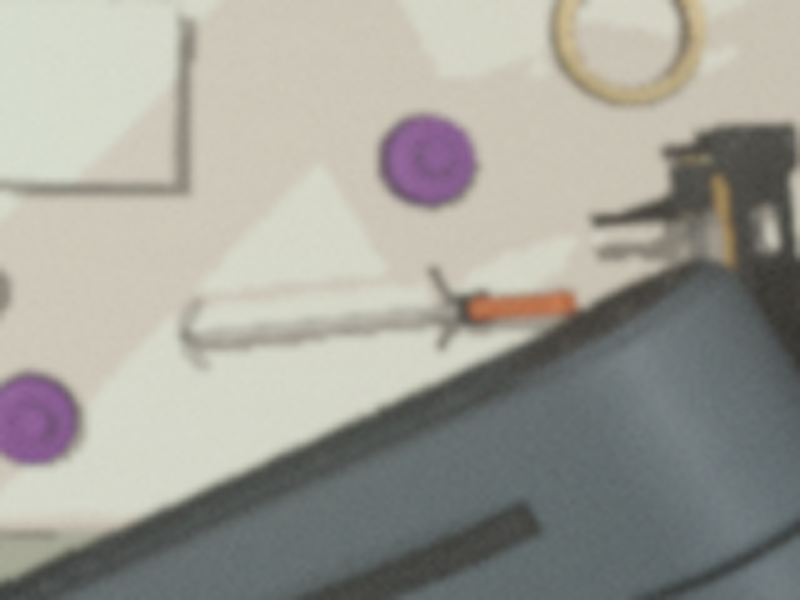

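The fingers straddle the bar (handle tip at crop (572,300), upper finger at (595,218)). Advancing and closing.

Call:
move_arm(increments=[[-0.011,0,0.1,0,-0.002,0,1],[-0.011,0,0.2,0,-0.002,0,1],[-0.011,0,0.282,0,-0.002,0,1],[-0.011,0,0.282,0,-0.002,0,1],[-0.011,0,0.282,0,-0.002,0,0.6],[-0.011,0,0.282,0,-0.002,0,0.3],[-0.011,0,0.282,0,-0.002,0,0],[-0.011,0,0.282,0,-0.002,0,0],[-0.011,0,0.282,0,-0.002,0,0],[-0.011,0,0.282,0,-0.002,0,0]])

```text
time_s: 5.42
position: [0.4406, -0.3308, 0.1027]
tcp_rot: [[-0.058, 0.997, -0.042], [0.769, 0.072, 0.635], [0.637, 0.005, -0.771]]
force: [-0.1, 0.0, 0.1]
opening: 0.635
grasp_force: 0.0
```

Call:
move_arm(increments=[[0,0,0,0,0,0,0],[0,0,0,0,0,0,0],[0,0,0,0,0,0,0]])

```text
time_s: 5.67
position: [0.4404, -0.33, 0.1021]
tcp_rot: [[-0.058, 0.997, -0.043], [0.768, 0.072, 0.636], [0.638, 0.004, -0.77]]
force: [-0.5, 0.6, 0.8]
opening: 0.404
grasp_force: 0.0
```

Call:
move_arm(increments=[[0,0,0,0,0,0,0],[0,0,0,0,0,0,0],[0,0,0,0,0,0,0],[0,0,0,0,0,0,0],[0,0,0,0,0,0,0],[0,0,0,0,0,0,0]])

```text
time_s: 6.17
position: [0.4403, -0.3299, 0.1021]
tcp_rot: [[-0.058, 0.997, -0.043], [0.768, 0.073, 0.636], [0.638, 0.004, -0.77]]
force: [0.3, -0.3, -0.5]
opening: 0.161
grasp_force: 30.0
```

```bash
cat >> h.py <<'E'
# rake pose in tool frame, from the moment of grasp
Rg=np.array([[-0.058,0.997,-0.043],[0.768,0.073,0.636],[0.638,0.004,-0.77]]);Rg=Ro.from_matrix(Rg).as_matrix()
pg=np.array([.4403,-.3299,.1021]); Rk=Ro.from_euler('z',4.2,degrees=True).as_matrix(); pk=np.array([.4256,-.132,0])
TR=Rg.T@Rk; Tp=Rg.T@(pk-pg)
S0=np.array([.4835,.043,0]); SY=-2.8
def setS(x,y,yaw):
    global S0,SY
    S0=np.array([x,y,0]);SY=yaw
def shR(): return Ro.from_euler('z',SY,degrees=True).as_matrix()
def sh(x,y,z=0): return S0+shR()@np.array([x,y,z])
def tool_for(p,yaw):  # tool pose for rake origin p, yaw (world deg)
    R=Ro.from_euler('z',yaw,degrees=True).as_matrix()@TR.T
    return p-R@Tp, R
def rake_now():
    s=bot.read_state();R=np.array(s['tcp_rot']);return s['position']+R@Tp, R@TR
def inS(p): return shR().T@(np.array(p)-S0)
E
python3 - <<'E'
from h import *
p,R=tool_for(pk+[0,0,.075],4.2); print(inc(p,R))
p2,R2=tool_for(sh(0,-.06,.075),-2.8); print(inc(p2,R2,p,R))
E
```

```text
[0.159, 0.001, -0.192, -0.0, 0.0, -0.0]
[0.288, 0.13, 0.239, -0.025, -0.0, 0.03]
```

Call:
move_arm(increments=[[0.04,0,-0.048,0,0,0,0],[0.08,0,-0.096,0,0,0,0],[0.12,0,-0.144,0,0,0,0],[0.159,0,-0.192,0,0,0,0],[0.159,0,-0.192,0,0,0,0],[0.159,0,-0.192,0,0,0,0]])

```text
time_s: 6.67
position: [0.4404, -0.3307, 0.1772]
tcp_rot: [[-0.059, 0.997, -0.042], [0.77, 0.072, 0.634], [0.635, 0.005, -0.772]]
force: [-0.1, 0.4, -2.1]
opening: 0.158
grasp_force: 30.0
```

Call:
move_arm(increments=[[0.072,0.033,0.06,-0.006,0,0.008,0],[0.144,0.065,0.12,-0.012,0,0.015,0],[0.216,0.1,0.18,-0.019,0,0.022,0],[0.288,0.13,0.239,-0.025,0,0.03,0],[0.288,0.13,0.239,-0.025,0,0.03,0],[0.288,0.13,0.239,-0.025,0,0.03,0],[0.288,0.13,0.239,-0.025,0,0.03,0]])

```text
time_s: 7.25
position: [0.4708, -0.2155, 0.176]
tcp_rot: [[0.036, 0.999, 0.034], [0.769, -0.05, 0.637], [0.638, 0.004, -0.77]]
force: [0.3, -0.6, -1.9]
opening: 0.156
grasp_force: 30.0
```

Run:
```python
from h import *
np.set_printoptions(precision=4,suppress=True)
print(rake_now(), bot.read_state()['joint_positions'],inS(rake_now()[0]))
d=cap('side','s2.png');t=cap('top','t2.png')
o,R=rake_now()
A=d['image'][130:330,220:400]; B=t['image'][170:290,220:400]
def draw(img,dd,x0,y0,f):
    im=cv2.resize(img,None,fx=f,fy=f,interpolation=cv2.INTER_CUBIC)
    def pt(P): q=proj(dd,P); return (int((q[0]-x0+.5)*f),int((q[1]-y0+.5)*f))
    for P in [o+R@[0,0,.004],o+R@[0,0,.068],o+R@[.024,-.01,.004],o+R@[-.024,-.01,.004],o+R@[0,-.17,.068]]: cv2.circle(im,pt(P),2,(0,255,0),-1)
    for a,b in [((-.046,0,.173),(.046,0,.173)),((-.046,0,.173),(-.046,.228,.173)),((.046,0,.173),(.046,.228,.173)),((.04,0,.062),(.04,-.165,.062)),((-.04,0,0),(-.04,-.1,0))]:
        cv2.line(im,pt(sh(*a)),pt(sh(*b)),(255,0,0),1)
    return im
a=draw(A,d,220,130,2.9); b=draw(B,t,220,170,3.5)
h=max(a.shape[0],b.shape[0]); 
cv2.imwrite('pics/s2c.png',a); cv2.imwrite('pics/t2c.png',b)
```

```text
(array([ 0.4803, -0.0172,  0.0739]), array([[ 0.9988,  0.049 ,  0.0004],
       [-0.049 ,  0.9988, -0.    ],
       [-0.0004, -0.    ,  1.    ]])) [-51.63    38.3949  89.9018  25.1184  84.136  -58.8265] [-0.0003 -0.0603  0.0739]
```

View pics/s2c.png

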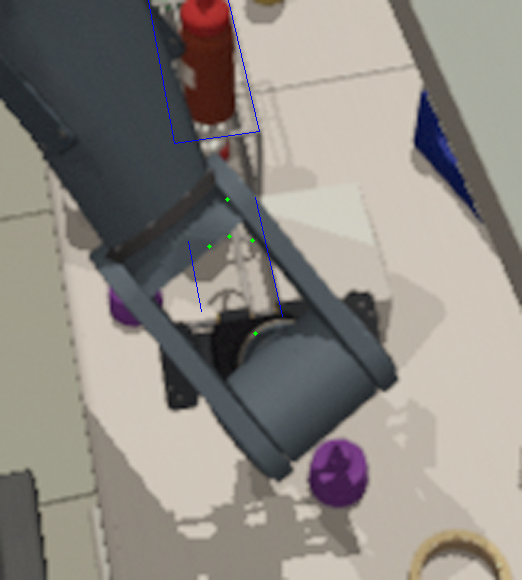

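View pics/t2c.png

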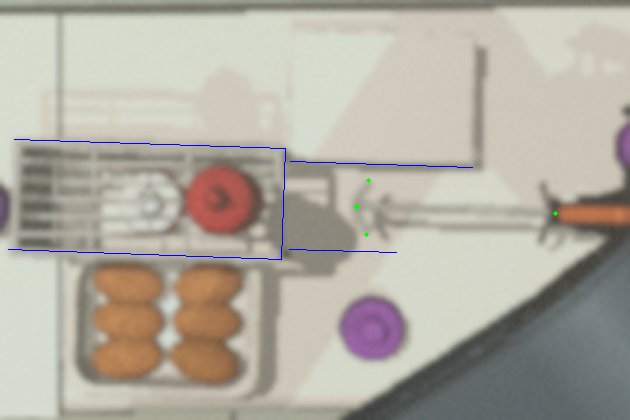

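Overlay: shelf lines fit within about 2 mm. The side view is ambiguous about rod versus shadow near (225,295) and (240,240), so I'll take one closer, combined look at the foot.

Run:
```python
from h import *
o,R=rake_now()
a=cv2.imread('pics/s2.png')[185:255,265:335]; b=cv2.imread('pics/t2.png')[205:260,310:390]
a=cv2.resize(a,None,fx=5.5,fy=5.5,interpolation=cv2.INTER_CUBIC);b=cv2.resize(b,None,fx=5,fy=5,interpolation=cv2.INTER_CUBIC)
im=np.zeros((400,800,3),np.uint8); im[:a.shape[0],:a.shape[1]]=a; im[:b.shape[0],395:795]=b; cv2.imwrite('pics/z.png',im)
d=cap('side');t=cap('top')
for P in [[0,0,.004],[.024,-.01,.004],[-.024,-.01,.004],[0,0,.068],[0,-.17,.068],[0,-.166,0]]:
    P=o+R@P; print(((proj(d,P)-[265,185]+.5)*5.5).round(), ((proj(t,P)-[310,205]+.5)*5+[395,0]).round())
```

```text
[188. 146.] [454. 121.]
[232. 154.] [472.  83.]
[149. 166.] [469. 160.]
[184.  76.] [455. 120.]
[237. 330.] [739. 130.]
[237. 393.] [720. 131.]
```

View pics/z.png

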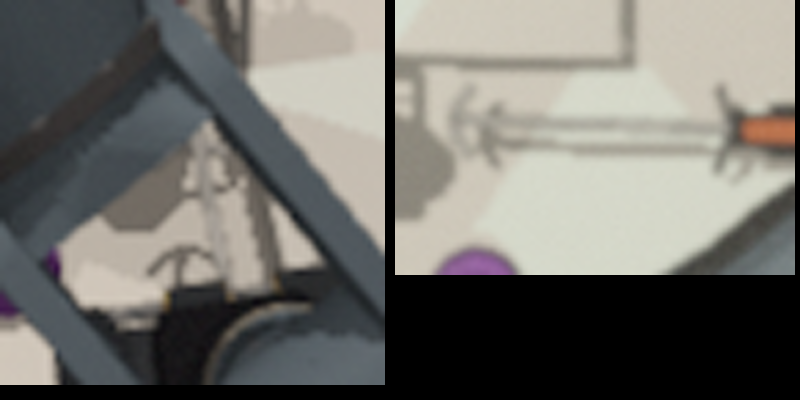

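Run:
```python
import cv2
a=cv2.imread('pics/s2.png',0)[203:240,288:316]
print('     '+' '.join(str(c)[-2:].rjust(3) for c in range(288,316)))
for i,r in enumerate(a): print(203+i,' '.join(f'{v:3d}' for v in r))
```

```text
88  89  90  91  92  93  94  95  96  97  98  99  00  01  02  03  04  05  06  07  08  09  10  11  12  13  14  15
203  51  59  75  85  92  96  99 100 101 101 100  93  75  57  56  69  85  87  87  85  87  87  89  89 145 186 201 206
204  51  69  85  92  95  97  98  99 101 102 101 102  95  86  75  60  75  87  87  88  88  87  88  87  97 144 184 197
205  64  82  91  93  94  95  96  98  99 100 101 101 102 102  96  73  60  78  87  87  86  87  86  87  87 104 146 179
206  82  88  90  92  93  94  93  95  96  97  98  99 100 100 105  84  43  58  79  86  88  87  87  87  88  88 104 143
207  87  86  88  89  90  90  91  92  93  95  96  97  96 115 144 128  58  40  62  82  88  87  87  87  87  88  88  98
208  85  85  86  86  88  90  89  91  93  92  92  91 104 125 162 151  80  42  45  67  83  88  87  88  86  87  87  89
209  83  84  84  86  87  88  89  90  91  92  92  99 126 141 156 163 129  64  36  47  72  86  88  86  88  87  86  87
210  83  83  84  85  84  85  86  85  86  86  86 108 139 147 149 161 141  86  50  40  54  74  86  88  86  88  87  88
211  82  84  85  83  83  86  85  83  88  92  88 106 137 145 1
[... 2602 characters left out ...]
  82
234 181 179 180 153 107 136 170 180 152 109 154 179 180 180 179 176 154 144 150 166 179 179 179 180 153 109  92  60
235 192 185 179 169 158 169 180 179 153 108 154 180 180 173 159 151 130 115 135 164 179 180 180 180 153 107  90  54
236 199 196 191 190 191 185 179 173 137  90 119 137 137 124 101  86  71  74 122 155 174 173 163 159 138 110 102  73
237 198 199 199 199 198 194 173 132  91  58  54  45  43  43  44  44  43  54 100 125 139 140 129 126 119 100  89  69
238 199 199 199 199 198 199 172  96  42  44  44  45  47  44  45  45  43  45  84  95  79  82  88  88  80  66  46  37
239 199 199 193 180 175 171 147  95  43  43  43  43  42  42  39  38  35  33  62  69  45  38  35  20  19  19  20  22
```

The steel-coloured pixels at about (303–306, 212) match the predicted foot, and the other arcs are at shadow level. So the rake hasn't sagged, and I'll insert it over the timer.

Run:
```python
from h import *
np.set_printoptions(precision=4,suppress=True)
t=cap('top');print('timer',inS(onz(t,(262.6,228.2),.058)),inS(onz(t,(263.4,228.2),.058)))
T0=tool_for(sh(0,-.06,.071),-2.8)
print(inc(*T0)); 
T1=tool_for(sh(0,.170,.071),-2.8); print(inc(*T1,*T0))
T2=tool_for(sh(0,.170,.001),-2.8); print(inc(*T2,*T1))
```

```text
timer [-0.0042  0.1248  0.058 ] [-0.0041  0.1222  0.058 ]
[-0.004, 0.0, 0.011, 0.0, 0.0, -0.0]
[0.59, -0.001, 0.489, 0.0, 0.0, 0.0]
[-0.149, -0.001, 0.18, 0.0, 0.0, 0.0]
```

Call:
move_arm(increments=[[0.06,0,0.06,0,0,0,0],[0.12,0,0.11,0,0,0,0],[0.18,0,0.16,0,0,0,0],[0.24,0,0.21,0,0,0,0],[0.3,0,0.26,0,0,0,0],[0.36,0,0.31,0,0,0,0]])

```text
time_s: 8.0
position: [0.4782, -0.0726, 0.1742]
tcp_rot: [[0.036, 0.999, 0.036], [0.769, -0.051, 0.637], [0.638, 0.005, -0.77]]
force: [0.2, -1.2, -1.2]
opening: 0.158
grasp_force: 30.0
```

Run:
```python
from h import *
s=bot.read_state();print(inS(rake_now()[0]),s['force'],s['joint_positions'],s['grasp_force'])
print(inc(*tool_for(sh(0,.171,.071),-2.8)))
```

```text
[0.00065825 0.08266657 0.07208172] [ 0.1959997  -1.16407833 -1.24132118] [-41.0622253   34.1984247  101.34331519  31.61881887  73.97362556
 -55.26803262] 29.99203029787168
[0.224, -0.002, 0.191, 0.001, 0.0, -0.0]
```

Call:
move_arm(increments=[[0.045,0,0.038,0,0,0,0],[0.09,0,0.077,0,0,0,0],[0.135,0,0.115,0,0,0,0],[0.18,-0.002,0.153,0,0,0,0],[0.224,-0.002,0.191,0.001,0,0,0],[0.224,-0.002,0.191,0.001,0,0,0],[0.224,-0.002,0.191,0.001,0,0,0]])

```text
time_s: 8.58
position: [0.4819, 0.0154, 0.173]
tcp_rot: [[0.035, 0.999, 0.032], [0.77, -0.047, 0.637], [0.638, 0.002, -0.77]]
force: [0.3, -1.1, -0.8]
opening: 0.16
grasp_force: 30.0
```

Run:
```python
from h import *
np.set_printoptions(precision=4,suppress=True)
s=bot.read_state();print(inS(rake_now()[0]),s['force'],s['joint_positions'],s['moment'])
print(inc(*tool_for(sh(-.002,.171,.003),-2.8)))
d=cap('top','t3.png')
print([(np.round(r['location'],1).tolist(),round(r['conf'],2)) for r in nets.find_in('top','timer')[:4]])
for P in [(0,.171,.142),(0,.171,.08),(0,.01,.142)]: print(proj(d,sh(*P)))
a=d['image'][200:260,190:330]
cv2.imwrite('pics/t3c.png',cv2.resize(a,None,fx=5.5,fy=5.5,interpolation=cv2.INTER_CUBIC))
```

```text
[-0.0012  0.1708  0.0708] [ 0.3081 -1.1208 -0.7628] [-32.7616  32.6585 105.9801  36.465   68.4035 -52.1737] [-0.7012  0.0359 -0.0356]
[-0.144, -0.006, 0.175, -0.001, 0.0, 0.0]
[([214.2, 227.1], 0.82), ([177.5, 225.2], 0.72), ([304.6, 228.1], 0.54), ([266.6, 224.0], 0.45)]
[243.8993 225.9211]
[247.0383 226.2516]
[297.597  227.7766]
```

Call:
move_arm(increments=[[-0.012,0,0.015,0,0,0,0],[-0.025,-0.002,0.03,0,0,0,0],[-0.042,-0.003,0.051,0,0,0,0],[-0.042,-0.003,0.051,0,0,0,0]])

```text
time_s: 9.02
position: [0.4804, 0.0151, 0.1516]
tcp_rot: [[0.038, 0.999, 0.031], [0.769, -0.049, 0.638], [0.639, -0.001, -0.77]]
force: [-0.1, -0.0, -0.2]
opening: 0.157
grasp_force: 30.0
```

Call:
move_arm(increments=[[-0.015,0,0.018,0,0,0,0],[-0.03,0,0.037,0,0,0,0],[-0.053,-0.001,0.064,0,0,0,0],[-0.053,-0.001,0.064,0,0,0,0]])

```text
time_s: 9.35
position: [0.48, 0.0156, 0.1265]
tcp_rot: [[0.037, 0.999, 0.03], [0.769, -0.048, 0.638], [0.639, -0.001, -0.77]]
force: [0.3, 0.1, -2.1]
opening: 0.16
grasp_force: 30.0
```

Run:
```python
from h import *
np.set_printoptions(precision=4,suppress=True)
s=bot.read_state();print(inS(rake_now()[0]),s['force'],s['moment'])
print(inc(*tool_for(sh(-.001,.171,.003),-2.8)))
```

```text
[-0.0031  0.171   0.0246] [ 0.2745  0.0529 -2.0802] [-0.6998  0.1428  0.0095]
[-0.045, 0.004, 0.055, -0.001, -0.0, -0.001]
```

Call:
move_arm(increments=[[-0.015,0,0.018,0,0,0,0],[-0.03,0.001,0.037,0,0,0,0],[-0.045,0.002,0.055,0,0,0,0],[-0.045,0.002,0.055,0,0,0,0]])

```text
time_s: 9.68
position: [0.4811, 0.0157, 0.1057]
tcp_rot: [[0.037, 0.999, 0.031], [0.769, -0.048, 0.638], [0.638, 0.0, -0.77]]
force: [-0.0, -0.4, -1.2]
opening: 0.157
grasp_force: 30.0
```

Run:
```python
from h import *
np.set_printoptions(precision=4,suppress=True)
s=bot.read_state();print(inS(rake_now()[0]),s['force'],s['moment'])
print(inc(*tool_for(sh(0,.1,.003),-2.8)))
```

```text
[-0.0019  0.1711  0.0038] [-0.0479 -0.357  -1.2255] [-0.6588  0.0615  0.0041]
[-0.184, 0.004, -0.15, -0.001, -0.0, -0.0]
```

Call:
move_arm(increments=[[-0.018,0,-0.015,0,0,0,0],[-0.037,0.001,-0.03,0,0,0,0],[-0.055,0.001,-0.045,0,0,0,0],[-0.074,0.002,-0.06,0,0,0,0],[-0.092,0.002,-0.075,0,0,0,0],[-0.11,0.003,-0.09,0,0,0,0],[-0.129,0.003,-0.105,0,0,0,0],[-0.147,0.004,-0.12,0,0,0,0],[-0.166,0.004,-0.135,0,0,0,0],[-0.184,0.004,-0.15,0,0,0,0]])

```text
time_s: 10.52
position: [0.4791, -0.0563, 0.1064]
tcp_rot: [[0.036, 0.999, 0.032], [0.769, -0.048, 0.637], [0.638, 0.002, -0.77]]
force: [1.0, 0.9, -0.4]
opening: 0.155
grasp_force: 30.0
```

Run:
```python
from h import *
np.set_printoptions(precision=4,suppress=True)
s=bot.read_state();print(inS(rake_now()[0]),s['force'],s['moment'],s['joint_positions'])
print(inc(*tool_for(sh(0.002,.03,.003),-2.8)))
d=cap('top','t4.png');a=cv2.imread('pics/t4.png',0)[224:233,225:310]
print([(np.round(r['location'],1).tolist(),round(r['conf'],2)) for r in nets.find_in('top','timer')[:5]])
cap('side','s4.png');print([(np.round(r['location'],1).tolist(),round(r['conf'],2)) for r in nets.find_in('side','timer')[:5]])
```

```text
[-0.0002  0.0991  0.0044] [ 1.017   0.9449 -0.3818] [-0.2435  0.0868  0.0146] [-39.5666  40.8635 103.9062  34.1231  65.861  -59.6988]
[-0.18, 0.006, -0.143, -0.001, -0.0, -0.0]
[([179.7, 227.3], 0.87), ([214.4, 229.0], 0.74), ([402.6, 200.3], 0.62)]
[([267.1, 233.2], 0.64), ([340.6, 293.3], 0.63), ([289.4, 193.4], 0.55), ([244.3, 188.6], 0.46)]
```

Call:
move_arm(increments=[[-0.018,0,-0.0143,0,0,0,0],[-0.036,0.001,-0.0286,0,0,0,0],[-0.054,0.002,-0.043,0,0,0,0],[-0.072,0.002,-0.057,0,0,0,0],[-0.09,0.003,-0.0715,0,0,0,0],[-0.108,0.004,-0.086,0,0,0,0],[-0.126,0.004,-0.1,0,0,0,0],[-0.144,0.005,-0.114,0,0,0,0],[-0.162,0.006,-0.129,0,0,0,0],[-0.18,0.006,-0.143,0,0,0,0]])

```text
time_s: 11.55
position: [0.4777, -0.1254, 0.105]
tcp_rot: [[0.036, 0.999, 0.032], [0.769, -0.048, 0.637], [0.638, 0.002, -0.77]]
force: [0.3, 1.7, -0.6]
opening: 0.159
grasp_force: 30.0
```

Run:
```python
from h import *
np.set_printoptions(precision=4,suppress=True)
s=bot.read_state();print(inS(rake_now()[0]),s['force'],s['moment'],s['joint_positions'])
print(inc(*tool_for(sh(0.004,-.043,.003),-2.8)))
t=cap('top','t5.png');print([(np.round(r['location'],1).tolist(),round(r['conf'],2)) for r in nets.find_in('top','timer')[:5]])
h=cv2.cvtColor(t['image'],cv2.COLOR_BGR2HSV)
m=((h[...,0]<8)|(h[...,0]>172))&(h[...,1]>120)&(h[...,2]>50)
n,l,st,c=cv2.connectedComponentsWithStats(m.astype(np.uint8));print([(st[i],c[i].round(1)) for i in range(1,n) if st[i][4]>6])
print('pred',proj(t,sh(0,-.005,.058)))
```

```text
[0.0018 0.03   0.0029] [ 0.3128  1.6683 -0.5605] [-0.2481  0.0664 -0.0175] [-45.135   42.3579  98.9325  30.0674  70.5688 -60.7668]
[-0.187, 0.006, -0.156, -0.001, -0.0, -0.0]
[([216.4, 228.3], 0.78), ([403.5, 210.5], 0.71), ([322.8, 262.4], 0.68), ([310.5, 229.5], 0.63), ([180.1, 229.0], 0.53)]
[(array([274, 218,  18,  18, 234], dtype=int32), array([282.4, 226.7]))]
pred [303.5969 228.2807]
```

Call:
move_arm(increments=[[-0.018,0,-0.0156,0,0,0,0],[-0.037,0.001,-0.031,0,0,0,0],[-0.056,0.002,-0.047,0,0,0,0],[-0.075,0.002,-0.0624,0,0,0,0],[-0.0935,0.003,-0.078,0,0,0,0],[-0.112,0.004,-0.0936,0,0,0,0],[-0.131,0.004,-0.109,0,0,0,0],[-0.15,0.005,-0.125,0,0,0,0],[-0.17,0.006,-0.142,0,0,0,0],[-0.187,0.006,-0.156,0,0,0,0]])

```text
time_s: 12.48
position: [0.476, -0.1987, 0.1052]
tcp_rot: [[0.036, 0.999, 0.033], [0.769, -0.048, 0.637], [0.638, 0.002, -0.77]]
force: [-0.3, 1.0, -0.9]
opening: 0.159
grasp_force: 30.0
```

Run:
```python
from h import *
np.set_printoptions(precision=4,suppress=True)
s=bot.read_state();print(inS(rake_now()[0]),s['force'],s['moment'],s['joint_positions'])
t=cap('top','t6.png');print([(np.round(r['location'],1).tolist(),round(r['conf'],2)) for r in nets.find_in('top','timer')[:5]])
print('pred',proj(t,sh(0.004,-.077,.058)),proj(t,sh(.004,-.077,.028)))
for n in('top',):
  for r in nets.find_in(n,'timer'):
    print(r['location'],inS(onz(t,r['location'],.045)))
a=t['image'][205:262,280:400]; cv2.imwrite('pics/t6c.png',cv2.resize(a,None,fx=6.5,fy=6.5,interpolation=cv2.INTER_CUBIC))
h=cv2.cvtColor(t['image'],cv2.COLOR_BGR2HSV)
m=((h[...,0]<8)|(h[...,0]>172))&(h[...,1]>110)&(h[...,2]>40)
n,l,st,c=cv2.connectedComponentsWithStats(m.astype(np.uint8));print([(st[i],c[i].round(1)) for i in range(1,n) if st[i][4]>4])
```

```text
[ 0.0038 -0.0433  0.0031] [-0.3339  0.9588 -0.8847] [-0.417   0.0402  0.0196] [-50.1881  44.2315  92.5327  26.4793  76.1007 -61.5827]
[([214.5, 228.8], 0.86), ([325.5, 261.8], 0.64), ([178.6, 226.3], 0.63), ([327.8, 228.2], 0.52)]
pred [326.3768 227.8006] [326.2697 227.9195]
[214.5, 228.8] [-0.0113  0.28    0.045 ]
[325.5, 261.8] [-0.1036 -0.0779  0.045 ]
[178.6, 226.3] [-0.0073  0.3952  0.045 ]
[327.8, 228.2] [ 0.0031 -0.0817  0.045 ]
[(array([274, 218,  18,  18, 254], dtype=int32), array([282.6, 226.6]))]
```

Run:
```python
from h import *
A=tool_for(sh(.004,-.025,.005),-2.8);B=tool_for(sh(.004,-.022,.078),-2.8)
C=tool_for(np.array([.425,-.145,.078]),4.2);D=tool_for(np.array([.425,-.145,.0005]),4.2)
print(inc(*A),inc(*B),inc(*C,*B),inc(*D,*C))
```

```text
[0.052, -0.001, 0.034, -0.0, 0.0, -0.0] [0.214, -0.0, -0.148, -0.0, 0.0, -0.0] [-0.429, -0.097, -0.356, 0.025, 0.0, -0.03] [-0.165, -0.001, 0.199, 0.0, 0.0, 0.0]
```

Call:
move_arm(increments=[[0.026,0,0.017,0,0,0,0],[0.052,0,0.034,0,0,0,0],[0.052,0,0.034,0,0,0,0],[0.085,0,-0.002,0,0,0,0],[0.118,0,-0.039,0,0,0,0],[0.15,0,-0.075,0,0,0,0],[0.182,0,-0.112,0,0,0,0],[0.214,0,-0.148,0,0,0,0],[0.214,0,-0.148,0,0,0,0],[0.214,0,-0.148,0,0,0,0]])

```text
time_s: 13.47
position: [0.4771, -0.1768, 0.1814]
tcp_rot: [[0.034, 0.999, 0.033], [0.771, -0.048, 0.635], [0.636, 0.004, -0.772]]
force: [0.6, -0.2, -0.5]
opening: 0.157
grasp_force: 30.0
```

Run:
```python
from h import *
s=bot.read_state();print(inS(rake_now()[0]),s['force'])
C=tool_for(np.array([.425,-.145,.078]),4.2);D=tool_for(np.array([.425,-.145,.0005]),4.2)
print(inc(*C),inc(*D,*C))
```

```text
[ 0.00383628 -0.02160049  0.07890123] [ 0.61299394 -0.17358419 -0.46423343]
[-0.434, -0.098, -0.353, 0.024, 0.001, -0.03] [-0.165, -0.001, 0.199, 0.0, 0.0, 0.0]
```

Call:
move_arm(increments=[[-0.07,-0.016,-0.059,0.004,0,-0.005,0],[-0.145,-0.033,-0.118,0.008,0,-0.01,0],[-0.217,-0.049,-0.177,0.012,0,-0.015,0],[-0.29,-0.065,-0.235,0.016,0,-0.02,0],[-0.362,-0.082,-0.294,0.02,0,-0.025,0],[-0.434,-0.098,-0.353,0.024,0.001,-0.03,0],[-0.434,-0.098,-0.353,0.024,0.001,-0.03,0],[-0.434,-0.098,-0.353,0.024,0.001,-0.03,0]])

```text
time_s: 14.13
position: [0.4389, -0.344, 0.1775]
tcp_rot: [[-0.056, 0.998, -0.042], [0.766, 0.07, 0.639], [0.641, 0.004, -0.768]]
force: [-0.3, 0.7, -1.7]
opening: 0.162
grasp_force: 30.0
```

Call:
move_arm(increments=[[-0.03,0,0.036,0,0,0,0],[-0.06,0,0.072,0,0,0,0],[-0.09,0,0.109,0,0,0,0],[-0.12,0,0.145,0,0,0,0],[-0.144,0,0.174,0,0,0,0],[-0.15,0,0.182,0,0,0,0],[-0.15,0,0.182,0,0,0,0],[-0.15,0,0.182,0,0,0,0]])

```text
time_s: 14.8
position: [0.4398, -0.3422, 0.1079]
tcp_rot: [[-0.058, 0.997, -0.043], [0.766, 0.073, 0.639], [0.641, 0.004, -0.768]]
force: [0.4, 0.2, -1.2]
opening: 0.161
grasp_force: 30.0
```

Run:
```python
from h import *
np.set_printoptions(precision=4,suppress=True)
s=bot.read_state();print(rake_now(),s['force'],s['moment'])
print(inc(*tool_for(np.array([.425,-.145,.0005]),4.2)))
```

```text
(array([ 0.425 , -0.1439,  0.0065]), array([[ 0.9973, -0.0733,  0.0001],
       [ 0.0733,  0.9973, -0.0037],
       [ 0.0001,  0.0037,  1.    ]])) [ 0.4006  0.1991 -1.2365] [-0.7008 -0.032  -0.0055]
[-0.013, -0.0, 0.012, 0.0, -0.001, 0.0]
```

Now I'll ease down onto the feet.

Call:
move_arm(increments=[[-0.004,0,0.005,0,-0.001,0,0],[-0.008,0,0.01,0,-0.001,0,0],[-0.012,0,0.0145,0,-0.001,0,0],[-0.0125,0,0.015,0,-0.001,0,0],[-0.0125,0,0.015,0,-0.001,0,0],[-0.0125,0,0.015,0,-0.001,0,0]])

```text
time_s: 15.3
position: [0.4397, -0.3425, 0.1023]
tcp_rot: [[-0.058, 0.997, -0.043], [0.768, 0.072, 0.636], [0.638, 0.004, -0.77]]
force: [0.7, 0.1, -1.6]
opening: 0.161
grasp_force: 30.0
```

Run:
```python
from h import *
np.set_printoptions(precision=4,suppress=True)
s=bot.read_state();print(rake_now()[0],s['force'],s['moment'])
```

```text
[ 0.4251 -0.1446  0.0002] [ 0.6515  0.0642 -1.5584] [-0.5897 -0.0369 -0.0455]
```

Call:
move_arm(increments=[[-0.003,0,0.0035,0,0,0,0],[-0.003,0,0.0035,0,0,0,0],[-0.003,0,0.0035,0,0,0,0],[-0.003,0,0.0035,0,0,0,0]])

```text
time_s: 15.63
position: [0.4397, -0.3426, 0.1018]
tcp_rot: [[-0.059, 0.997, -0.043], [0.768, 0.072, 0.637], [0.638, 0.005, -0.77]]
force: [-1.2, -1.9, 6.1]
opening: 0.164
grasp_force: 30.0
```

Run:
```python
from h import *
np.set_printoptions(precision=4,suppress=True)
s=bot.read_state();print(rake_now()[0],s['force'],s['moment'])
```

```text
[ 0.4251 -0.1446 -0.0002] [-1.1815 -1.9341  6.1159] [0.207  0.2776 0.1183]
```

Contact. Opening, then backing out along the bar.

Call:
move_arm(increments=[[0,0,0,0,0,0,0.25],[0,0,0,0,0,0,0.4],[0,0,0,0,0,0,0.6],[0,0,0,0,0,0,0.6],[0,0,0,0,0,0,0.6],[0,0,0,0,0,0,0.6],[0,0,0,0,0,0,0.6]])

```text
time_s: 16.22
position: [0.4397, -0.3423, 0.1006]
tcp_rot: [[-0.058, 0.997, -0.043], [0.768, 0.072, 0.636], [0.638, 0.004, -0.77]]
force: [1.0, -0.7, 0.7]
opening: 0.567
grasp_force: 0.0
```

Call:
move_arm(increments=[[0,0,-0.05,0,0,0,0.6],[0,0,-0.1,0,0,0,0.6],[0,0,-0.2,0,0,0,0.6],[0,0,-0.3,0,0,0,0.6],[0,0,-0.4,0,0,0,0.6],[0,0,-0.5,0,0,0,0.6],[0,0,-0.5,0,0,0,0.6]])

```text
time_s: 16.8
position: [0.4471, -0.4431, 0.2206]
tcp_rot: [[-0.06, 0.997, -0.037], [0.775, 0.07, 0.628], [0.629, 0.009, -0.777]]
force: [0.5, -0.2, 0.7]
opening: 0.604
grasp_force: 0.0
```

Run:
```python
from h import *
np.set_printoptions(precision=4,suppress=True)
t=cap('top','t7.png');d=cap('side','s7.png')
a=cv2.resize(t['image'][165:295,215:455],None,fx=3.3,fy=3.3,interpolation=cv2.INTER_CUBIC)[:, :800]
print(a.shape)
b=cv2.resize(d['image'][205:335,230:430],None,fx=1.3,fy=1.3,interpolation=cv2.INTER_CUBIC)
im=np.zeros((600,800,3),np.uint8);im[:a.shape[0],:a.shape[1]]=a;im[430:599,:260]=b
cv2.imwrite('pics/fin.png',im)
print(bot.read_state()['time_s'],[ (r['location'],inS(onz(t,r['location'],.05))) for r in [max(nets.find_in('top','timer'),key=lambda r:-abs(r['location'][0]-327)-abs(r['location'][1]-228))]])
```

```text
(429, 792, 3)
16.9 [([329.8, 227.9], array([ 0.0042, -0.088 ,  0.05  ]))]
```

View pics/fin.png

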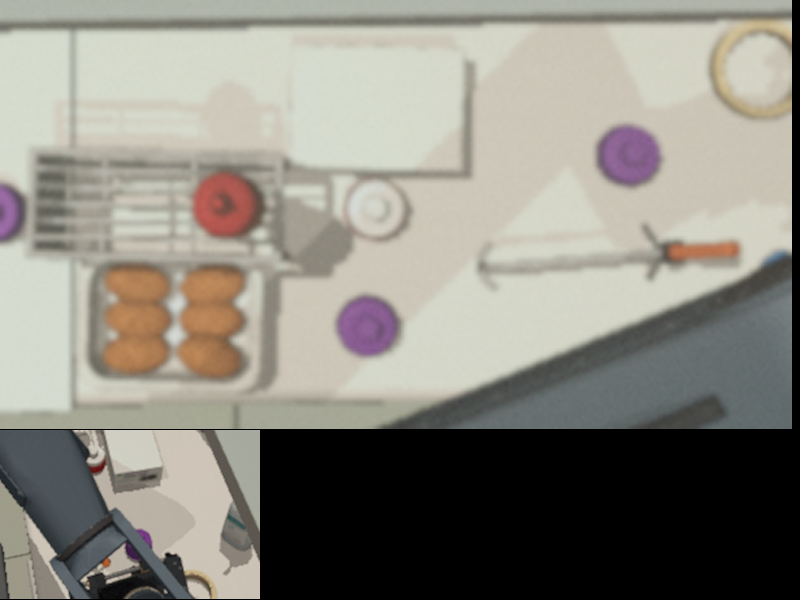

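The timer stands upright at (375,208), next to the carton edge and clear of the shelf. The rake stands on its feet from (485,265) to (735,250), the gripper is clear, and the bystanders in view haven't moved.

```bash
python3 -c "
from h import *
print(workorder.hand_in())"
```

```text
the job is handed in; nothing more can be done
None
```

The timer now stands upright beside the carton, clear of the shelf, and the rake is back on its own feet on the open worktop; I handed the job in at about 17 s on the robot's clock, but the hand-in returned no verdict.

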